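# Walk the cast foot round and push it home on the stretcher

## Task

One concrete foot of the display stand is already on the oak stretcher in the plywood jig; the second foot stands askew in front of the jig and is too rough and heavy to take in the fingers. Without gripping, lifting or tipping it, walk it round on the bench by pushing it near its corners until its slotted face looks at the jig's near fence, before the end of the stretcher enters the slot; then push it straight on, without ramming it, until the slotted face lies flat against the fence. Do not shift the oak hoop, the pin jar or the clock movement that lie beside the jig.

Things in the scene. Friction and masses are not known exactly. Their poses are not given: they have to be found in the camera images.
- foot: Loose grey concrete foot, 95 (its x) x 125 (its y) x 50 mm high, 0.7 to 1 kg, sliding on the bench at 3 to 8 N, in front of the jig. Origin: centre of its underside; z up. Its +x face has the slot: 28 mm wide, 30 deep, open at top and bottom, mouth flared to 40 mm over the first 10. The other sides are flat. It starts 25 to 75 degrees anticlockwise (from above) of facing the fence.
- foot_face (a point): Middle of the lower edge of the foot's slotted face, midway between the slot's walls: 47.5 mm along +x from the foot's origin, at bench height. Axes as the foot's.
- jig: Plywood jig fixed to the bench, 170 (its x) x 250 (its y) mm. Origin: at bench height in the face of its near fence, under the stretcher; x points away from the robot through the jig, y left along the fence, z up. Near fence face: plane x = 0, y = -125 to 125, up to z = 42 mm. Foot home: its slotted face on x = 0, foot's origin at x = -47.5, y = 0 mm, axes parallel.
- stub_end (a point): Middle of the near end of the oak stretcher, the stub that enters the foot's slot: at x = -24, y = 0, z = 29 mm in the jig's frame (same axes). The stretcher is 22 mm wide (jig y) and 34 high (z = 12 to 46 mm). Over it a batten with wing screws at jig x = 85 mm is 70 mm high; from x = 170 to 265 mm stands the other foot, already fitted, part of the jig.
- oak_ring: Bystander: bent oak hoop lying flat left of the foot, 122 mm across, 28 mm high; origin at the centre of its underside.
- pin_jar: Bystander: small glass jar of pins with a wooden lid, 50 mm across, 62 mm high, right of the jig's near fence; origin at the centre of its underside.
- clock_motor: Bystander: black square clock movement, 56 x 56 mm, 33 mm high with its shaft, right of the foot, nearer the robot than the jar; origin at the centre of its underside.

How it is judged:
By the outcome, as a careful person would: the job done as asked, in the order asked, and still so for the second after the job is handed in, with the robot touching nothing.
It also fails if it takes over 72 s, if anything falls off the work surface, if the arm or the gripper's body presses on something with over 40 N, if the wrist force passes 120 N, or if a joint passes its speed limit or range.

## Robot

A 7-joint arm with a two-finger parallel gripper is mounted at the origin on a cart in front of the work surface, level with it; the furniture and walls round the work are solid. World frame = base frame: x ahead of the robot, y to its left, z up, the work surface at z = 0. Lengths are in m, angles in rad, forces in N, time in s.
With the tool pointing down it reaches from about 0.4 to 0.875 m from the base axis. Payload 6.5 kg.
Tool frame: the origin (TCP) lies midway between the tips of the shut fingers; the grasp point (between the pads) lies 19 mm behind it; z points along the fingers, y is the line along which they close (so a half turn about z gives the same grasp; the last joint's range is limited). The gripper opens to 88 mm and grips with 3 to 60 N. Pads are 18 mm wide; open, the fingers measure 123 mm over their backs; the gripper's body (75 mm by 187 mm) begins 45 mm behind the grasp point.
Start: joints at [1.184, 0.536, -0.004, 1.538, 0.003, 1.067, -0.071], TCP at [0.205, -0.617, 0.239] pointing down, gripper open.
Joint ranges: [-2.7, 2.7], [-0.37, 2.16], [-1.27, 1.26], [0.24, 2.4], [-1.31, 4.45], [0.19, 1.91], [-2.76, 2.76]. Speed limits (rad/s): [2.39, 2.39, 3.14, 3.14, 3.14, 3.14, 3.14].

## Interface

Orientations are given as [roll, pitch, yaw] about the fixed x, y, z axes, in that order (R = Rz(yaw) Ry(pitch) Rx(roll)).
In Python, from rig import robot gives the robot as it stands.
- The arm moves only by the tool step_arm, never from a script. Its argument "commands" is a list that holds one entry, the list of rows, each a list of 7 numbers: the shift along the tool's x, y, z in mm, then the turn, a rotation vector about the tool's x, y, z in degrees, then the gripper's target within -1 to 1 (fully open at 1, half-way at 0, shut at -1). A call has 1 to 8 rows; each row shifts and turns the commanded pose from where the row before left it, along the tool's axes as they then stand; what a row does not reach is not made up. A row lasts 1/10 s, in which the tool goes at most 50 mm and 8.59 degrees, less where a joint would pass 70% of its speed; a pose out of reach is approached as far as the arm can. A call is refused whole if a number of a shift passes 50 or a number of a turn 8.59, either way. A call with a gripper value outside its range is refused whole. The fingers move at their own pace and stop on an object; the grip force is fixed at half the most. Time passes only in rows, so rows that do not move let the fingers close. It gives the time, the measured TCP pose, the force, the opening and the grip force at its end, in the units of the state.
- robot.state(): the state, without advancing time (a new reading comes with each control period).
- robot.capture(name): name is "scene" or "side" or "wrist"; returns a dict with "img" (480x640x3 uint8, red, green, blue), "camera_matrix" (3x3 intrinsics, pixels), "D" ([k1, k2, p1, p2, k3] as OpenCV has them; the pictures are not rectified), "R" (3x3) and "t" (3): a world point X has camera coordinates R X + t. Camera axes: x right, y down, z forward; pixel columns grow to the right and rows downward; lengths in m; the calibration is good to about 2 mm. A picture is of the moment at which its call begins. There is no depth.
- robot.sign_off(): hands the job in; it is judged then, once.
Trained networks look in the newest picture that a camera, given by its name, has taken for a name from the list of things; names that differ only in an ending like _2 or _b are one class to them, and where a whole thing is asked for, a point or a joint stands for the part that bears it (a point fixed in the world has none). Each returns a list of dicts, best first, with "confidence" (0 to 1); they miss things now and then, are a little off and sometimes report something else, mostly with a low value. They report only what shows in the picture. A call takes as long as a camera call.
- robot.boxes_of(query, camera): "position" ([x, y, z] in m, in world coordinates, good to about 4 mm: the middle of the surface that is visible of it).
- robot.trace(query, camera): "pixels" (480x640 bool, what is visible of it).
The state is a dict: "time": time; "joint_positions": joint angles; "joint_velocities": joint speeds; "joint_torque": joint torques, N m; "tcp_pos": TCP position; "orientation": TCP orientation; "wrist_force": force on the tool from outside, world axes, zero at the start; "wrist_torque": the same for the moment, N m; "gripper_width": opening from 0.0 (shut) to 1.0 (fully open); "gripper_force": force on a finger pad.
Only numpy, scipy, OpenCV 4.12 (cv2) and the standard library are available. Lean on these libraries where they do the work, as an engineer would, in place of code of your own. Each camera call takes 0.05 s, during which the arm holds its last target. There are 200 camera calls.

## Working session

There is one attempt and no reset: what is moved stays moved. The work goes in short steps, Python scripts to look and compute and a tool call to move; the robot and the scene stay as the last step left them, time stands still between calls to the robot, and variables do not carry over. Pictures are saved under pics/ and viewed, at most 10 in all, crops included, and the job is handed in when it is done.

Besides the shell and the picture viewer there is one more tool, called after "Request:" by a JSON object that holds its "fn" and its "kwargs". step_arm: Moves the arm, as the interface text tells. Its arguments: {"type":"object","properties":{"commands":{"type":"array","items":{"type":"array","items":{"type":"array","items":{"type":"number"}}}}},"required":["commands"]}

```bash
mkdir -p pics; ls
python3 - <<'E'
from rig import robot
import cv2
for n in ["scene","side"]:
    c=robot.capture(n); cv2.imwrite(f"pics/{n}0.png",c["img"][:,:,::-1])
    print(n,(-c["R"].T@c["t"]).round(3))
    for q in ["foot","jig","oak_ring","pin_jar","clock_motor","stub_end","foot_face"]:
        try: print(q,[(d["position"],d["confidence"]) for d in robot.boxes_of(q,n)[:2]])
        except Exception as e: print(q,e)
s=robot.state(); print(s)
E
```

```text
pics
scene [0.073 0.562 0.683]
foot [([0.5087, 0.0028, 0.0452], 0.82), ([0.7648, -0.0299, 0.0339], 0.47)]
jig [([0.7662, -0.029, 0.0336], 0.62)]
oak_ring [([0.5458, 0.2338, 0.0198], 0.8)]
pin_jar [([0.6271, -0.2294, 0.0488], 0.95), ([0.7638, -0.0273, 0.0361], 0.48)]
clock_motor [([0.4833, -0.2637, 0.0162], 0.97)]
stub_end [([0.7684, -0.0291, 0.033], 0.74), ([0.4818, -0.264, 0.0134], 0.39)]
foot_face [([0.5074, 0.0066, 0.0499], 0.87)]
side [ 0.533 -0.691  0.592]
foot [([0.5226, -0.0482, 0.0517], 0.8)]
jig [([0.7948, -0.0833, 0.032], 0.75)]
oak_ring [([0.5535, 0.2146, 0.0177], 0.64)]
pin_jar [([0.6405, -0.2599, 0.0551], 0.91)]
clock_motor [([0.49, -0.2789, 0.0135], 0.97)]
stub_end [([0.7935, -0.08, 0.0311], 0.79)]
foot_face [([0.5198, -0.0453, 0.049], 0.82)]
{'time': 0.8, 'joint_positions': array([ 1.18379412,  0.53640849, -0.0043992 ,  1.53790434,  0.00262599,
        1.06730299, -0.07122819]), 'joint_velocities': array([-0.00015161, -0.00187923,  0.0003953 ,  0.00099343,  0.00131691,
       -0.00054732, -0.00137716]), 'joint_torque': array([-1.95010202e-04, -5.70850933e+01,  9.89963226e-01, -2.51911390e+01,
       -5.62895508e-02,  1.06963047e-02,  5.23725464e-05]), 'tcp_pos': array([ 0.20495222, -0.61683055,  0.23870871]), 'orientation': array([-3.14157887e+00,  5.29896903e-05,  3.20822408e-01]), 'wrist_force': array([-0.14365297, -0.65422461, -0.30211577]), 'wrist_torque': array([-0.0078249 ,  0.01670795,  0.00615683]), 'gripper_force': 0.0, 'gripper_width': 0.9997229308503186}
```

View pics/scene0.png

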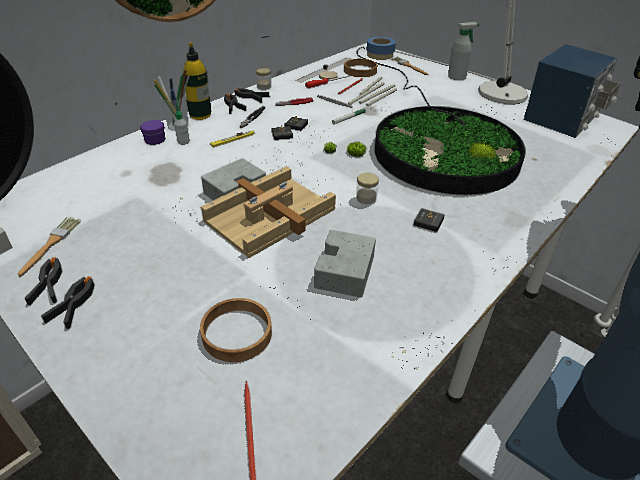

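View pics/side0.png

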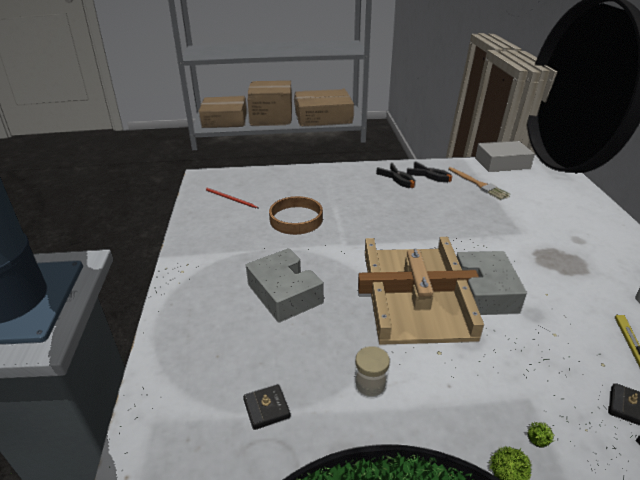

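```bash
cat > h.py <<'E'
from rig import robot
import numpy as np, cv2
from scipy.optimize import minimize
def proj(c,P):
    return cv2.projectPoints(np.asarray(P,float).reshape(-1,1,3),cv2.Rodrigues(c["R"])[0],c["t"],c["camera_matrix"],c["D"])[0].reshape(-1,2)
def topdown(c,z,x0,x1,y0,y1,s=0.001):
    # rows: x decreasing downward; cols: y decreasing to right
    xs=np.arange(x1,x0,-s); ys=np.arange(y1,y0,-s)
    X,Y=np.meshgrid(xs,ys,indexing="ij")
    m=proj(c,np.stack([X,Y,0*X+z],-1)).astype(np.float32).reshape(X.shape+(2,))
    return cv2.remap(c["img"],m[...,0],m[...,1],cv2.INTER_LINEAR)
OUT=np.array([[47.5,62.5],[-47.5,62.5],[-47.5,-62.5],[47.5,-62.5],[47.5,-20],[37.5,-14],[17.5,-14],[17.5,14],[37.5,14],[47.5,20]])/1000
def sil(c,p):
    a=p[2]; R=np.array([[np.cos(a),-np.sin(a)],[np.sin(a),np.cos(a)]])
    q=OUT@R.T+p[:2]; n=len(q)
    B=proj(c,np.c_[q,np.zeros(n)]); T=proj(c,np.c_[q,np.full(n,.05)])
    m=np.zeros((480*4,640*4),np.uint8); f=lambda P:np.round((P+.5)*4).astype(np.int32)
    for P in [T,B]+[np.array([B[i],B[(i+1)%n],T[(i+1)%n],T[i]]) for i in range(n)]: cv2.fillPoly(m,[f(P)],255)
    return cv2.resize(m,(640,480),interpolation=cv2.INTER_AREA)/255.
def footpose(cams,p0):
    ms=[]
    for n in cams:
        c=robot.capture(n); t=robot.trace("foot",n)
        # the mask whose centre is nearest the expected
        e=proj(c,[[p0[0],p0[1],.03]])[0]
        ok=[d["pixels"] for d in t if d["confidence"]>.3 and d["pixels"].any()]
        if not ok: continue
        k=min(ok,key=lambda m:np.hypot(*(np.argwhere(m).mean(0)[::-1]-e)))
        ms.append((c,k.astype(float)))
    def cost(v):
        p=[v[0],v[1],v[2]*10]
        return sum(np.abs(sil(c,p)-m).sum()/m.sum() for c,m in ms)
    best=None
    for da in (-.3,0,.3):
        v0=np.array([p0[0],p0[1],(p0[2]+da)/10])
        r=minimize(cost,v0,method="Nelder-Mead",options=dict(initial_simplex=v0+np.vstack([np.zeros(3),np.diag([.015,.015,.02])]),xatol=2e-4,fatol=1e-4,maxiter=120))
        if best is None or r.fun<best.fun: best=r
    v=best.x; return np.array([v[0],v[1],v[2]*10]),best.fun,len(ms)
E
python3 - <<'E'
from h import *
p,f,n=footpose(["scene","side"],[.515,-.02,.8]); print(p.round(4),np.degrees(p[2]),f,n)
a=[topdown(robot.capture(n),.042,.56,.84,-.21,.14) for n in ["scene","side"]]
im=np.vstack(a); print(im.shape); cv2.imwrite("pics/td.png",np.hstack([cv2.resize(x,None,fx=1.14,fy=1.14) for x in a])[:,:,::-1])
E
```

```text
[ 0.52   -0.0185  0.4739] 27.15124582294128 0.08252823200383197 2
(560, 350, 3)
```

View pics/td.png

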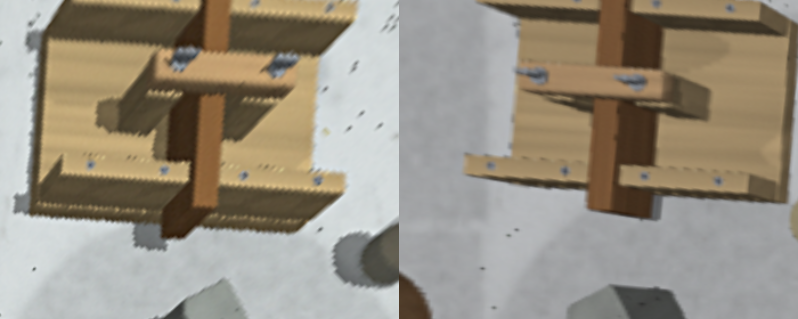

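Run:
```python
from h import *
j=[.6755,-.042,np.radians(-4.2)]; f=[.52,-.0185,.4739]
def W(p,x,y,z):
    c,s=np.cos(p[2]),np.sin(p[2]); return [p[0]+c*x-s*y,p[1]+s*x+c*y,z]
J=[W(j,0,-.125,.042),W(j,0,.125,.042),W(j,0,.125,0),W(j,0,-.125,0)]
S=[W(j,-.024,-.011,.046),W(j,-.024,.011,.046),W(j,-.024,.011,.012),W(j,-.024,-.011,.012)]
F=[W(f,x,y,.05) for x,y in OUT]; F0=[W(f,x,y,0) for x,y in OUT[:4]]
a=[]
for n,(u,v) in dict(scene=(180,150),side=(220,220)).items():
    c=robot.capture(n); g=cv2.resize(c["img"][v:v+160,u:u+200],None,fx=4,fy=4,interpolation=cv2.INTER_CUBIC)[:, :, ::-1].copy()
    g=g[:, :800]
    for P,col in ((J,(0,0,255)),(S,(255,0,255)),(F,(0,255,0)),(F0,(255,255,0))):
        cv2.polylines(g,[np.round((proj(c,P)-[u,v]+.5)*4).astype(np.int32)],True,col,1)
    a.append(cv2.resize(g,(465,372)) if 0 else g); cv2.imwrite(f"pics/o_{n}.png",g[:600])
```

```text
(no output)
```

View pics/o_scene.png

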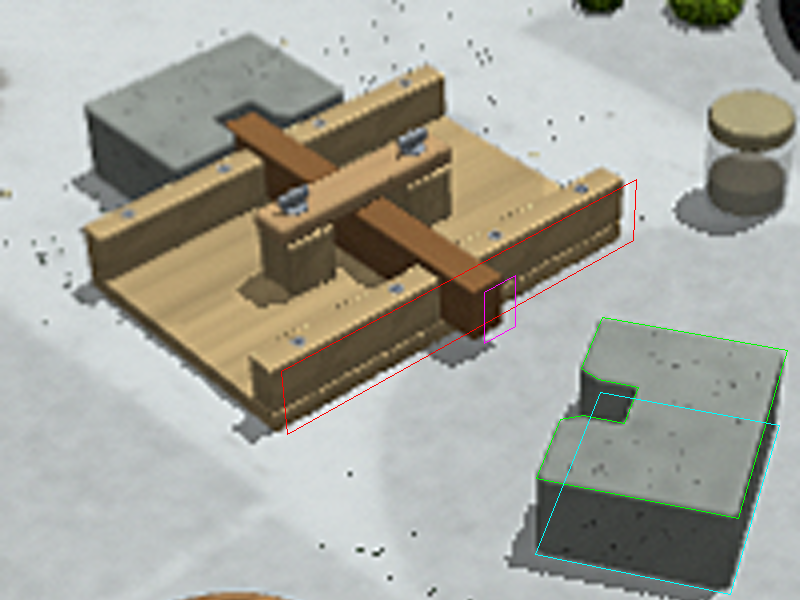

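View pics/o_side.png

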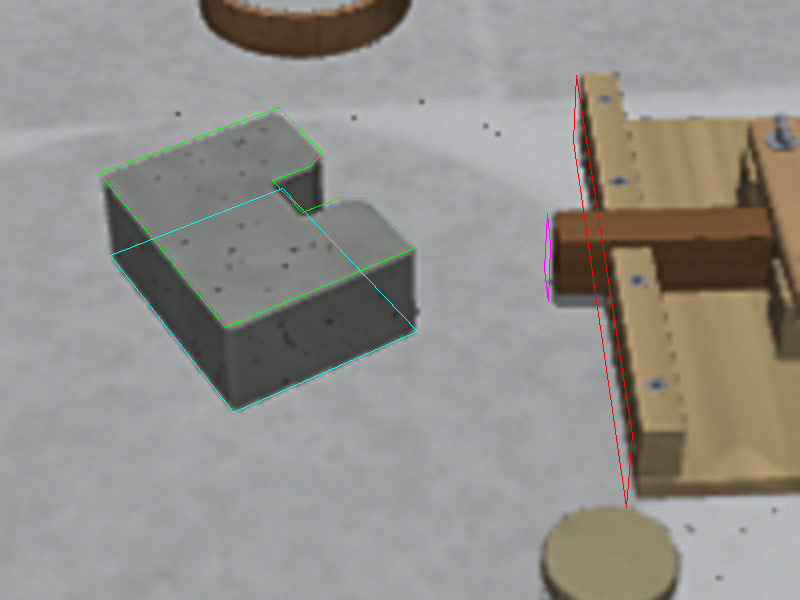

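```bash
cat >> h.py <<'E'
def W(p,x,y,z):
    c,s=np.cos(p[2]),np.sin(p[2]); return [p[0]+c*x-s*y,p[1]+s*x+c*y,z]
E
python3 - <<'E'
from h import *
from scipy.optimize import least_squares
side=[((0,.125,.042),(583,73)),((0,-.125,.042),(636,432)),((0,-.125,0),(637,495)),((-.024,.011,.046),(556,212)),((-.024,-.011,.046),(554,240)),((-.024,-.011,.012),(555,293))]
sc=[((0,.125,0),(275,428)),((0,-.125,.042),(622,185)),((0,-.125,0),(620,240)),((-.024,-.011,.046),(500,272)),((-.024,.011,.012),(479,338))]
data=[(robot.capture("side"),side,(220,220)),(robot.capture("scene"),sc,(180,150))]
def res(v,det=False):
    o=[]
    for c,L,uv in data:
        P=proj(c,[W(v,*a) for a,_ in L]); o.append(((P-uv+.5)*4-np.array([b for _,b in L])))
    return o if det else np.vstack(o).ravel()
r=least_squares(res,[.6755,-.042,-.07],loss="soft_l1",f_scale=3)
print(r.x.round(4),np.degrees(r.x[2])); print([a.round(1).tolist() for a in res(r.x,True)])
j=r.x
for n,(c,L,uv) in zip(("side","scene"),data):
    u,v=uv; g=cv2.resize(c["img"][v:v+150,u:u+200],None,fx=4,fy=4,interpolation=cv2.INTER_CUBIC)[:,:,::-1].copy()
    for P in ([W(j,0,-.125,.042),W(j,0,.125,.042),W(j,0,.125,0),W(j,0,-.125,0)],[W(j,-.024,-.011,.046),W(j,-.024,.011,.046),W(j,-.024,.011,.012),W(j,-.024,-.011,.012)]):
        cv2.polylines(g,[np.round((proj(c,P)-[u,v]+.5)*4).astype(np.int32)],True,(0,0,255),1)
    cv2.imwrite(f"pics/j_{n}.png",g)
a=cv2.imread("pics/j_scene.png")[:450,220:680]; b=cv2.imread("pics/j_side.png")[50:500,500:700]
cv2.imwrite("pics/j.png",np.hstack([a,b]))
E
```

```text
[ 0.6799 -0.0386 -0.0738] -4.22808535880737
[[[1.1, -2.6], [5.5, -3.8], [-2.4, 5.0], [-0.9, -4.8], [5.0, -1.7], [1.0, 2.4]], [[1.1, 5.4], [3.8, -6.4], [3.2, -1.0], [4.3, 2.3], [-5.3, 4.4]]]
```

View pics/j.png

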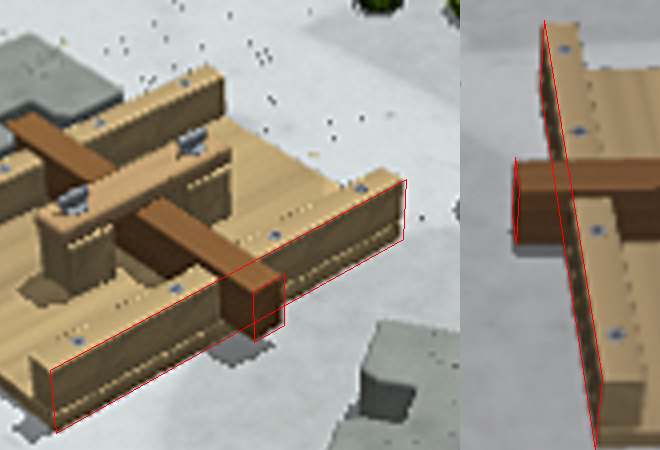

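The side and scene crops show that the fitted foot outline and jig wireframe lie on the image edges within about 1 px. The jig is at (0.680, -0.039) with yaw -4.2°. The foot is at (0.520, -0.0185) with yaw 27.2°. The ring, jar and clock are well off to the sides. I'll go behind the foot with the fingers open and push with both of them as a bar.

Request:
{"fn": "step_arm", "kwargs": {"commands": [[[32, -35, 0, 0, 0, 0, 1], [32, -35, 0, 0, 0, 0, 1], [32, -35, 0, 0, 0, 0, 1], [32, -35, 0, 0, 0, 0, 1], [32, -35, 0, 0, 0, 0, 1], [32, -35, 0, 0, 0, 0, 1], [32, -35, 0, 0, 0, 0, 1], [32, -35, 0, 0, 0, 0, 1]]]}}

```text
time: 2.1
tcp_pos: [0.3602, -0.2687, 0.2391]
orientation: [3.141, -0.0, 0.321]
wrist_force: [1.3, -0.2, 0.7]
gripper_width: 0.995
gripper_force: 0.0
```

Request:
{"fn": "step_arm", "kwargs": {"commands": [[[32, -35, 0, 0, 0, 0, 1], [32, -35, 0, 0, 0, 0, 1], [32, -35, 0, 0, 0, 0, 1], [32, -35, 0, 0, 0, 0, 1], [32, -35, 0, 0, 0, 0, 1], [0, 0, 0, 0, 0, -4.4, 1], [0, 0, 40, 0, 0, -4.4, 1], [0, 0, 0, 0, 0, 0, 1]]]}}

```text
time: 2.9
tcp_pos: [0.4535, -0.0535, 0.1958]
orientation: [-3.138, 0.006, 0.476]
wrist_force: [-0.5, 0.4, -0.3]
gripper_width: 0.998
gripper_force: 0.0
```

Request:
{"fn": "step_arm", "kwargs": {"commands": [[[0, 0, 44, 0, 0, 0, 1], [0, 0, 44, 0, 0, 0, 1], [0, 0, 44, 0, 0, 0, 1], [0, 0, 30, 0, 0, 0, 1], [0, 0, 10, 0, 0, 0, 1], [0, 0, 0, 0, 0, 0, 1]]]}}

```text
time: 3.5
tcp_pos: [0.4561, -0.0541, 0.0267]
orientation: [-3.141, 0.002, 0.473]
wrist_force: [-0.2, 0.5, 0.4]
gripper_width: 0.999
gripper_force: 0.0
```

Request:
{"fn": "step_arm", "kwargs": {"commands": [[[4, 0, 0, 0, 0, 0, 1], [4, 0, 0, 0, 0, 0, 1], [4, 0, 0, 0, 0, 0, 1], [3, 0, 0, 0, 0, 0, 1], [0, 0, 0, 0, 0, 0, 1]]]}}

```text
time: 4.0
tcp_pos: [0.4694, -0.0473, 0.027]
orientation: [3.141, 0.001, 0.474]
wrist_force: [-2.2, -1.2, 1.0]
gripper_width: 0.995
gripper_force: 1.1
```

Request:
{"fn": "step_arm", "kwargs": {"commands": [[[3.7, -0.4, 0, 0, 0, 2, 1], [3.7, -0.4, 0, 0, 0, 2, 1], [3.7, -0.4, 0, 0, 0, 2, 1], [3.7, -0.4, 0, 0, 0, 2, 1], [3.7, -0.4, 0, 0, 0, 2, 1], [3.7, -0.4, 0, 0, 0, 2, 1], [3.7, -0.4, 0, 0, 0, 2, 1], [3.7, -0.4, 0, 0, 0, 2, 1]]]}}

```text
time: 4.8
tcp_pos: [0.4918, -0.033, 0.0259]
orientation: [-3.14, 0.008, 0.195]
wrist_force: [-9.4, 1.7, 7.4]
gripper_width: 1.004
gripper_force: 5.0
```

```bash
cat > m.py <<'E'
from h import *
import sys
J=[.6799,-.0386,-.0738]
def injig(x,y): 
    d=np.array([x,y])-J[:2]; c,s=np.cos(J[2]),np.sin(J[2]); return (np.array([c*d[0]+s*d[1],-s*d[0]+c*d[1]])*1000).round(1)
p0=[float(a) for a in sys.argv[1:4]]
p,f,n=footpose(sys.argv[4:] or ["scene","side"],p0)
s=robot.state(); t=s["tcp_pos"]
print("foot",p.round(4),"jig",injig(*p[:2]),"rel",np.degrees(p[2]-J[2]).round(2),"cost",round(f,3),n)
print("tool jig",injig(*t[:2]),"z",t[2].round(4),"rel",np.degrees(s["orientation"][2]-J[2]).round(2),"F",s["wrist_force"].round(1),s["time"])
E
python3 m.py .54 -.02 .2
```

```text
foot [ 0.551  -0.0193  0.2013] jig [-130.     9.7] rel 15.76 cost 1.499 2
tool jig [-185.7   -8.3] z 0.026 rel 15.44 F [-4.7  2.3 -1.9] 5.0
```

Request:
{"fn": "step_arm", "kwargs": {"commands": [[[3.7, -0.4, 0, 0, 0, 2, 1], [3.7, -0.4, 0, 0, 0, 2, 1], [3.7, -0.4, 0, 0, 0, 2, 1], [3.7, -0.4, 0, 0, 0, 2, 1], [3.7, -0.4, 0, 0, 0, 2, 1], [3.7, -0.4, 0, 0, 0, 2, 1], [3.7, -0.4, 0, 0, 0, 2, 1], [1.5, -0.4, 0, 0, 0, 1.4, 1]]]}}

```text
time: 5.8
tcp_pos: [0.5239, -0.0282, 0.0268]
orientation: [-3.141, -0.001, -0.076]
wrist_force: [-4.2, 2.0, 0.2]
gripper_width: 1.001
gripper_force: 2.1
```

```bash
python3 m.py .58 -.03 -.07
python3 - <<'E'
from h import *
for n in ["scene","side"]:
    c=robot.capture(n); t=robot.trace("foot",n); print(n,[(round(d["confidence"],2),int(d["pixels"].sum())) for d in t])
    p=proj(c,[[.575,-.03,.03]])[0].astype(int); cv2.imwrite(f"pics/b_{n}.png",cv2.resize(c["img"][p[1]-65:p[1]+65,p[0]-65:p[0]+65],(400,400),interpolation=cv2.INTER_CUBIC)[:,:,::-1])
cv2.imwrite("pics/b.png",np.hstack([cv2.imread(f"pics/b_{n}.png") for n in ("scene","side")]))
E
```

```text
foot [ 0.5824 -0.0291 -0.0743] jig [-97.9   2.3] rel -0.03 cost 1.21 2
tool jig [-156.    -1.7] z 0.0271 rel -0.02 F [-1.3  1.2  0.1] 6.0
scene [(0.66, 1460), (0.18, 56)]
side [(0.6, 3046)]
```

View pics/b.png

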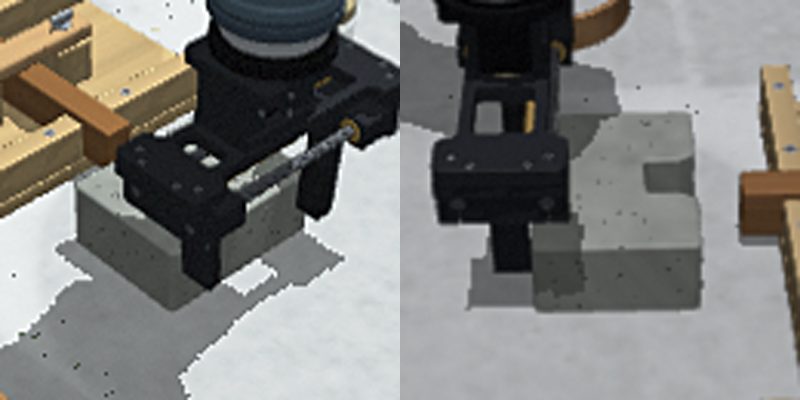

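The crops show the foot square to the fence, with its slot (side crop, about (670,178)) in front of the stub (745,200) and not yet entered. I'll back off for an unobstructed measurement.

Request:
{"fn": "step_arm", "kwargs": {"commands": [[[-15, 0, 0, 0, 0, 0, 1], [-25, 0, 0, 0, 0, 0, 1], [-30, 0, 0, 0, 0, 0, 1], [-20, 0, -30, 0, 0, 0, 1], [0, 0, -40, 0, 0, 0, 1], [0, 0, -40, 0, 0, 0, 1], [0, 0, 0, 0, 0, 0, 1]]]}}

```text
time: 6.9
tcp_pos: [0.4374, -0.0222, 0.1414]
orientation: [-3.141, -0.01, -0.075]
wrist_force: [0.9, 0.7, 0.4]
gripper_width: 0.997
gripper_force: 0.0
```

```bash
python3 m.py .582 -.03 -.07;python3 m.py .582 -.03 -.07 side
```

```text
foot [ 0.5824 -0.0288 -0.0808] jig [-98.    2.6] rel -0.4 cost 0.088 2
tool jig [-247.4   -1.7] z 0.1361 rel -0.01 F [-0.2 -0.5 -0.6] 7.1
foot [ 0.5819 -0.0291 -0.0756] jig [-98.5   2.3] rel -0.1 cost 0.04 1
tool jig [-247.8   -1.5] z 0.1357 rel 0.01 F [0.9 0.8 0.4] 7.2
```

Request:
{"fn": "step_arm", "kwargs": {"commands": [[[37, -25, 0, 0, 0, 0, -1], [37, -25, 0, 0, 0, 0, -1], [37, -25, 0, 0, 0, 0, -1], [38, -26, 0, 0, 0, 0, -1], [0, 0, 0, 0, 0, 0, -1], [0, 0, 40, 0, 0, 0, -1], [0, 0, 40, 0, 0, 0, -1], [0, 0, 28, 0, 0, 0, -1]]]}}

```text
time: 8.0
tcp_pos: [0.587, 0.0673, 0.0251]
orientation: [3.14, 0.004, -0.074]
wrist_force: [-0.0, -0.3, 0.3]
gripper_width: 0.294
gripper_force: 0.0
```

Request:
{"fn": "step_arm", "kwargs": {"commands": [[[0, 4, 0, 0, 0, 0, -1], [0, 4, 0, 0, 0, 0, -1], [0, 3, 0, 0, 0, 0, -1], [0, 2, 0, 0, 0, 0, -1], [0, 1, 0, 0, 0, 0, -1], [0, 0, 0, 0, 0, 0, -1]]]}}

```text
time: 8.6
tcp_pos: [0.5889, 0.0538, 0.0295]
orientation: [-3.141, -0.001, -0.074]
wrist_force: [-0.0, -0.0, 0.2]
gripper_width: 0.001
gripper_force: 0.0
```

```bash
python3 m.py .582 -.03 -.07 side
```

```text
foot [ 0.5819 -0.0297 -0.0683] jig [-98.4   1.6] rel 0.31 cost 0.044 1
tool jig [-97.9  85.8] z 0.0291 rel 0.02 F [ 0.5  0.4 -0.3] 8.7
```

Request:
{"fn": "step_arm", "kwargs": {"commands": [[[0, 1, 0, 0, 0, 0, -1], [0, 1, 0, 0, 0, 0, -1], [0, 1, 0, 0, 0, 0, -1], [0, 0, 0, 0, 0, 0, -1]]]}}

```text
time: 9.1
tcp_pos: [0.5881, 0.0508, 0.0287]
orientation: [3.141, 0.0, -0.074]
wrist_force: [1.7, 0.1, -0.3]
gripper_width: 0.005
gripper_force: 0.0
```

Request:
{"fn": "step_arm", "kwargs": {"commands": [[[0, 1, 0, 0, 0, 0, -1], [0, 1, 0, 0, 0, 0, -1], [0, 1, 0, 0, 0, 0, -1], [0, 0, 0, 0, 0, 0, -1]]]}}

```text
time: 9.5
tcp_pos: [0.588, 0.0481, 0.0287]
orientation: [-3.141, -0.0, -0.074]
wrist_force: [0.4, 0.9, -1.0]
gripper_width: 0.007
gripper_force: 0.1
```

```bash
python3 m.py .582 -.03 -.07 side
```

```text
foot [ 0.5819 -0.0306 -0.0747] jig [-98.3   0.7] rel -0.05 cost 0.064 1
tool jig [-98.1  79.7] z 0.0287 rel 0.01 F [0.7 0.4 0.8] 9.6
```

Request:
{"fn": "step_arm", "kwargs": {"commands": [[[0, 1, 0, 0, 0, 0, -1], [0, 1, 0, 0, 0, 0, -1]]]}}

```text
time: 9.8
tcp_pos: [0.588, 0.0478, 0.0288]
orientation: [-3.14, -0.0, -0.072]
wrist_force: [0.9, 5.7, -0.9]
gripper_width: 0.004
gripper_force: 2.6
```

```bash
python3 m.py .582 -.03 -.07 side
```

```text
foot [ 0.5819 -0.03   -0.0762] jig [-98.4   1.4] rel -0.14 cost 0.084 1
tool jig [-98.   79.3] z 0.0287 rel 0.07 F [ 1.5  5.3 -1.2] 9.9
```

Request:
{"fn": "step_arm", "kwargs": {"commands": [[[0, 1, 0, 0, 0, 0, -1], [0, 0.5, 0, 0, 0, 0, -1], [0, 0, 0, 0, 0, 0, -1]]]}}

```text
time: 10.2
tcp_pos: [0.5878, 0.046, 0.0287]
orientation: [-3.14, -0.0, -0.073]
wrist_force: [0.4, 4.0, -1.5]
gripper_width: 0.008
gripper_force: 2.4
```

```bash
python3 m.py .582 -.03 -.07 side
```

```text
foot [ 0.5818 -0.0316 -0.0769] jig [-98.3  -0.2] rel -0.18 cost 0.08 1
tool jig [-98.   77.6] z 0.0287 rel 0.07 F [ 0.5  5.1 -1.4] 10.3
```

Request:
{"fn": "step_arm", "kwargs": {"commands": [[[0, -15, 0, 0, 0, 0, -1], [0, 0, -45, 0, 0, 0, -1], [0, 0, -45, 0, 0, 0, -1], [0, 0, 0, 0, 0, 0, 1], [-33, 31, 0, 0, 0, 0, 1], [-33, 31, 0, 0, 0, 0, 1], [-33, 31, 0, 0, 0, 0, 1], [0, 0, 0, 0, 0, 0, 1]]]}}

```text
time: 11.1
tcp_pos: [0.4773, -0.0306, 0.1176]
orientation: [3.138, 0.007, -0.08]
wrist_force: [0.9, -0.1, 0.2]
gripper_width: 0.437
gripper_force: 0.0
```

```bash
python3 m.py .582 -.031 -.07 side
```

```text
foot [ 0.582  -0.0308 -0.0792] jig [-98.2   0.5] rel -0.31 cost 0.034 1
tool jig [-197.3   -2.5] z 0.1187 rel -0.08 F [0.7 0.4 0.5] 11.2
```

Request:
{"fn": "step_arm", "kwargs": {"commands": [[[0, -2, 0, 0, 0, 0, 1], [0, 0, 30, 0, 0, 0, 1], [0, 0, 30, 0, 0, 0, 1], [0, 0, 31, 0, 0, 0, 1], [15, 0, 0, 0, 0, 0, 1], [10, 0, 0, 0, 0, 0, 1], [6, 0, 0, 0, 0, 0, 1], [3, 0, 0, 0, 0, 0, 1]]]}}

```text
time: 12.0
tcp_pos: [0.5189, -0.0259, 0.0283]
orientation: [-3.141, -0.002, -0.073]
wrist_force: [-0.4, 0.3, -0.1]
gripper_width: 1.002
gripper_force: 0.0
```

Request:
{"fn": "step_arm", "kwargs": {"commands": [[[2, 0, 0, 0, 0, 0, 1], [2, 0, 0, 0, 0, 0, 1], [2.5, 0, 0, 0, 0, 0, 1], [2.5, 0, 0, 0, 0, 0, 1], [2.5, 0, 0, 0, 0, 0, 1], [2.5, 0, 0, 0, 0, 0, 1], [2.5, 0, 0, 0, 0, 0, 1], [2.5, 0, 0, 0, 0, 0, 1]]]}}

```text
time: 12.8
tcp_pos: [0.5311, -0.0278, 0.0269]
orientation: [3.14, 0.01, -0.073]
wrist_force: [-12.3, 1.9, 9.5]
gripper_width: 0.999
gripper_force: 5.9
```

```bash
python3 m.py .592 -.031 -.07 side
```

```text
foot [ 0.592 -0.031 -0.37 ] jig [-88.2   1.1] rel -16.97 cost 0.0 0
tool jig [-147.8   -0.2] z 0.0269 rel 0.01 F [-7.4  0.1  3.9] 12.9
```

Request:
{"fn": "step_arm", "kwargs": {"commands": [[[2, 0, 0, 0, 0, 0, 1], [2, 0, 0, 0, 0, 0, 1], [2, 0, 0, 0, 0, 0, 1], [2, 0, 0, 0, 0, 0, 1], [2, 0, 0, 0, 0, 0, 1], [1, 0, 0, 0, 0, 0, 1]]]}}

```text
time: 13.5
tcp_pos: [0.5427, -0.0287, 0.0269]
orientation: [3.141, 0.009, -0.074]
wrist_force: [-9.8, 0.7, 6.3]
gripper_width: 1.007
gripper_force: 5.2
```

```bash
python3 m.py .602 -.032 -.07
python3 - <<'E'
from h import *
L=[]
for n in ["scene","side"]:
    c=robot.capture(n)
    p=proj(c,[[.63,-.035,.03]])[0].astype(int); L.append(cv2.resize(c["img"][p[1]-50:p[1]+50,p[0]-50:p[0]+50],(400,400),interpolation=cv2.INTER_CUBIC)[:,:,::-1])
cv2.imwrite("pics/d.png",np.hstack(L))
E
```

```text
foot [ 0.6012 -0.0322 -0.0833] jig [-78.9   0.6] rel -0.54 cost 1.403 2
tool jig [-137.3   -0.2] z 0.0269 rel 0.01 F [-9.   0.6  5.4] 13.7
```

View pics/d.png

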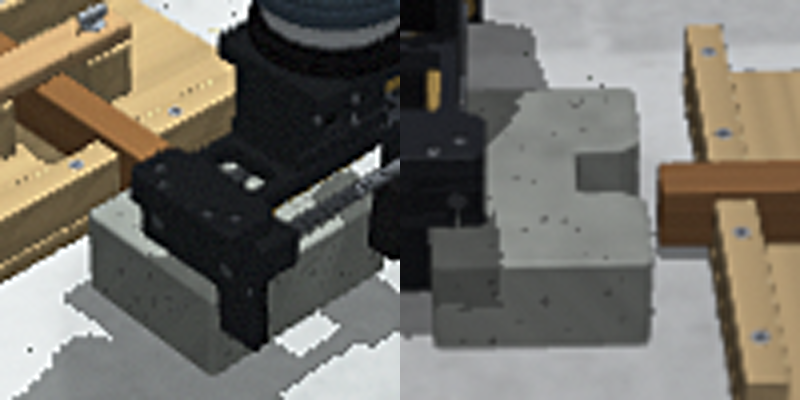

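The side crop shows the slot (608,172) square to the stub (660,200) and in line with it. I'll push straight on.

Request:
{"fn": "step_arm", "kwargs": {"commands": [[[2, 0, 0, 0, 0, 0, 1], [2, 0, 0, 0, 0, 0, 1], [2, 0, 0, 0, 0, 0, 1], [2, 0, 0, 0, 0, 0, 1], [2, 0, 0, 0, 0, 0, 1], [2, 0, 0, 0, 0, 0, 1], [2, 0, 0, 0, 0, 0, 1]]]}}

```text
time: 14.5
tcp_pos: [0.5563, -0.0297, 0.0269]
orientation: [3.14, 0.01, -0.074]
wrist_force: [-11.6, 1.4, 8.4]
gripper_width: 0.999
gripper_force: 5.7
```

Request:
{"fn": "step_arm", "kwargs": {"commands": [[[2, 0, 0, 0, 0, 0, 1], [2, 0, 0, 0, 0, 0, 1], [2, 0, 0, 0, 0, 0, 1], [2, 0, 0, 0, 0, 0, 1], [2, 0, 0, 0, 0, 0, 1], [2, 0, 0, 0, 0, 0, 1]]]}}

```text
time: 15.1
tcp_pos: [0.5684, -0.0305, 0.0269]
orientation: [3.14, 0.01, -0.073]
wrist_force: [-11.5, 0.9, 8.7]
gripper_width: 0.999
gripper_force: 5.7
```

Request:
{"fn": "step_arm", "kwargs": {"commands": [[[1, 0, 0, 0, 0, 0, 1], [1, 0, 0, 0, 0, 0, 1], [1, 0, 0, 0, 0, 0, 1], [1, 0, 0, 0, 0, 0, 1], [1, 0, 0, 0, 0, 0, 1]]]}}

```text
time: 15.6
tcp_pos: [0.5734, -0.0309, 0.0269]
orientation: [3.141, 0.009, -0.073]
wrist_force: [-11.1, 0.2, 7.5]
gripper_width: 1.007
gripper_force: 5.6
```

Request:
{"fn": "step_arm", "kwargs": {"commands": [[[0.6, 0, 0, 0, 0, 0, 1], [0.6, 0, 0, 0, 0, 0, 1]]]}}

```text
time: 15.8
tcp_pos: [0.5739, -0.0309, 0.0269]
orientation: [3.14, 0.011, -0.073]
wrist_force: [-14.4, 1.1, 11.6]
gripper_width: 1.0
gripper_force: 7.3
```

Request:
{"fn": "step_arm", "kwargs": {"commands": [[[0.6, 0, 0, 0, 0, 0, 1], [0.6, 0, 0, 0, 0, 0, 1]]]}}

```text
time: 16.0
tcp_pos: [0.5739, -0.031, 0.0269]
orientation: [3.14, 0.013, -0.073]
wrist_force: [-18.0, 1.1, 14.9]
gripper_width: 0.999
gripper_force: 8.9
```

Request:
{"fn": "step_arm", "kwargs": {"commands": [[[0.6, 0, 0, 0, 0, 0, 1], [0.6, 0, 0, 0, 0, 0, 1], [0, 0, 0, 0, 0, 0, 1]]]}}

```text
time: 16.3
tcp_pos: [0.5739, -0.031, 0.0267]
orientation: [3.14, 0.016, -0.073]
wrist_force: [-20.2, 1.0, 16.9]
gripper_width: 0.998
gripper_force: 10.1
```

Request:
{"fn": "step_arm", "kwargs": {"commands": [[[-3, 0, 0, 0, 0, 0, 1], [-5, 0, 0, 0, 0, 0, 1], [-15, 0, 0, 0, 0, 0, 1], [-30, 0, 0, 0, 0, 0, 1], [-40, 0, -30, 0, 0, 0, 1], [-30, 0, -40, 0, 0, 0, 1], [0, 0, -40, 0, 0, 0, 1], [0, 0, 0, 0, 0, 0, 1]]]}}

```text
time: 17.1
tcp_pos: [0.4622, -0.0222, 0.1423]
orientation: [-3.141, -0.01, -0.074]
wrist_force: [1.1, 0.2, 0.3]
gripper_width: 1.003
gripper_force: 0.0
```

```bash
python3 m.py .632 -.035 -.07;python3 m.py .632 -.035 -.07 side
python3 - <<'E'
from h import *
L=[]
for n in ["scene","side"]:
    c=robot.capture(n)
    for q in ["oak_ring","pin_jar","clock_motor"]: print(q,n,[d["position"] for d in robot.boxes_of(q,n)[:1]])
    p=proj(c,[[.65,-.035,.03]])[0].astype(int); L.append(cv2.resize(c["img"][p[1]-50:p[1]+50,p[0]-50:p[0]+50],(400,400),interpolation=cv2.INTER_CUBIC)[:,:,::-1])
cv2.imwrite("pics/e.png",np.hstack(L))
E
```

```text
foot [ 0.6315 -0.0345 -0.0798] jig [-48.6   0.5] rel -0.34 cost 0.136 2
tool jig [-2.215e+02  1.000e-01] z 0.137 rel 0.01 F [-0.2 -0.5  0.7] 17.3
foot [ 0.6311 -0.0347 -0.0819] jig [-49.    0.3] rel -0.46 cost 0.065 1
tool jig [-2.22e+02  1.00e-01] z 0.1366 rel 0.01 F [ 0.   0.3 -0.4] 17.4
oak_ring scene [[0.5486, 0.235, 0.02]]
pin_jar scene []
clock_motor scene [[0.4837, -0.2626, 0.0142]]
oak_ring side [[0.555, 0.2152, 0.0177]]
pin_jar side [[0.6346, -0.258, 0.0564]]
clock_motor side [[0.4891, -0.277, 0.0156]]
```

View pics/e.png

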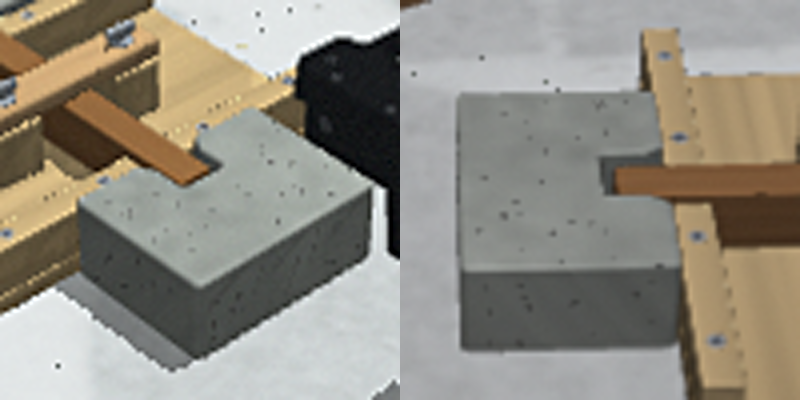

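The foot sits against the fence with the stub in its slot, and the pushing force rose sharply when it seated. The bystanders are where they were, within measuring noise.

```bash
python3 -c "
from rig import robot
print(robot.sign_off())"
```

```text
the job is handed in; nothing more can be done
None
```

The foot was turned square to the fence before the stretcher entered the slot, pushed home gently (peak about 26 N at the wrist) and handed in at about 17.5 s; it measures within about 1.5 mm and 0.5° of home, with the ring, jar and clock movement undisturbed within measuring noise.

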